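# Snap the clear cover onto the specimen stand

### The arm

A 6-joint arm with a two-finger parallel gripper is mounted at the origin on a cart in front of the work surface, level with it; the furniture and walls round the work are solid. World frame = base frame: x ahead of the robot, y to its left, z up, the work surface at z = 0. Lengths are in m, angles in rad, forces in N, time in s.
With the tool pointing down it reaches from about 0.35 to 0.775 m from the base axis. Payload 7.3 kg.
Tool frame: the origin (TCP) lies at the very end of the fingers, on their centre line; the grasp point (between the pads) lies 19 mm behind it; z points along the fingers, y is the line along which they close (so a half turn about z gives the same grasp; the last joint's range is limited). The gripper opens to 92 mm and grips with 3 to 60 N. Pads are 19 mm wide; open, the fingers measure 130 mm over their backs; the gripper's body (75 mm by 190 mm) begins 47 mm behind the grasp point.
Start: joints at [-1.401, 0.342, 1.524, -0, 1.275, -0.146], TCP at [0.163, -0.499, 0.194] pointing down, gripper open.
Joint ranges: [-2.53, 2.53], [-0.77, 2.02], [0.04, 2.7], [-1, 4.14], [0.28, 2.66], [-3.11, 3.11]. Speed limits (rad/s): [2.57, 2.57, 3.14, 3.14, 3.14, 3.14].

### API

Orientations are given as [roll, pitch, yaw] about the fixed x, y, z axes, in that order (R = Rz(yaw) Ry(pitch) Rx(roll)).
In Python, from cell import observe, read_camera, get_calibration, hand_in, search_frame gives the robot as it stands.
- The arm moves only by the tool step_arm, never from a script. Its argument "commands" is a list of rows, each an object with "translation": the shift along the tool's x, y, z in mm, a list of three; "roll": the turn about the tool's z in rad. In form: [{"translation": [x, y, z], "roll": roll}, ...]. A call has 1 to 20 rows; each row shifts and turns the commanded pose from where the row before left it, along the tool's axes as they then stand; what a row does not reach is not made up. A row lasts 1/12 s, in which the tool goes at most 41.7 mm and 7.16 degrees, less where a joint would pass 70% of its speed; a pose out of reach is approached as far as the arm can. A call is refused whole if a number of a shift passes 41.7 or a number of a turn 0.125, either way. A call with a gripper value outside its range is refused whole. "fingers" is the opening, from 0 (shut) to 1 (fully open), set as the call begins (left out, the last holds). The fingers move at their own pace and stop on an object; "grip_force" is the grip in N (left out, the last holds). Time passes only in rows, so rows that do not move let the fingers close. It gives the time, the measured TCP pose, the force, the opening and the grip force at its end, in the units of the state.
- observe(): the state, without advancing time (a new reading comes with each control period).
- read_camera(name): name is "side" or "top"; returns the picture (480x640x3 uint8, red, green, blue); there is no depth.
- get_calibration(name): a dict with "camera_matrix" (3x3 intrinsics, pixels), "dist_coeffs" ([k1, k2, p1, p2, k3] as OpenCV has them; the pictures are not rectified), "world_from_camera" (4x4, takes a point from camera to world coordinates). Camera axes: x right, y up, looking along -z (the intrinsics and any distortion apply to the point x, -y, -z); pixel columns grow to the right and rows downward; lengths in m; the calibration is good to about 2 mm. A picture is of the moment at which its call begins. get_calibration takes no time and is no camera call.
- hand_in(): hands the job in; it is judged then, once.
Trained networks look in the newest picture that a camera, given by its name, has taken for a name from the list of things; names that differ only in an ending like _2 or _b are one class to them, and where a whole thing is asked for, a point or a joint stands for the part that bears it (a point fixed in the world has none). Each returns a list of dicts, best first, with "confidence" (0 to 1); they miss things now and then, are a little off and sometimes report something else, mostly with a low value. They report only what shows in the picture. A call takes as long as a camera call.
- search_frame(camera, name): "at" ([x, y, z] in m, in world coordinates, good to about 4 mm: the middle of the surface that is visible of it).
The state is a dict: "time": time; "qpos": joint angles; "qvel": joint speeds; "joint_efforts": joint torques, N m; "tool_pos": TCP position; "tool_rot": TCP orientation; "contact_force": force on the tool from outside, world axes, zero at the start; "torque": the same for the moment, N m; "opening": finger opening in m; "grip_force": force on a finger pad.
Only numpy, scipy, OpenCV 4.12 (cv2) and the standard library are available. Lean on these libraries where they do the work, as an engineer would, in place of code of your own. Each camera call takes 0.05 s, during which the arm holds its last target. There are 200 camera calls.

### The job

A bone find lies on top of the small raised stand with two spring clips. Take the clear cover that fits the stand (the shorter of the two), set it over the find and press it straight down until both clips snap over its edge and it sits fully home; the find stays on the stand and the other loose things stay where they are. Do not let go at the end: finish while still pressing the cover firmly down (about 5 N or more).

Things in the scene. Friction and masses are not known exactly. Their poses are not given: they have to be found in the camera images.
- stand: Specimen stand fixed to the table, turned at will. Origin: centre of its underside; z up, x from clip to clip. Foot 120 (x) x 76 x 10 mm, narrow column, seat ledge 74 x 56 mm with top at z = 45 mm, on it a grey boss 56 (x) x 40 (y) mm, top at z = 66 mm, carrying the find. A steel spring clip stands at each x end. Same after half a turn.
- stand_seat (a point): Point on the stand's axis at the height of the seat ledge (z = 45 mm): the cover's origin comes here when fully home, x along the stand's x (either way round). The push down meets the clips some 15 mm above this, rises to 8 to 16 N at about 9 mm, then falls off and vanishes about 4 mm above home as the clips snap over the bead and shut. The ledge is rigid.
- clip_a (a joint): Outward lean, rad, of the sprung clip at the stand's +x end: 0 at rest and again once snapped over the cover's bead, about 0.07 as the bead passes. Clip 24 mm wide, to z = 70 mm, outer face 46.5 mm from the stand's centre; inward nose with its underside at z = 53.5 mm and a lead-in ramp above it (z = 56.5 to 69 mm).
- clip_b (a joint): The same for the clip at the -x end.
- cover: The cover that fits: clear plastic cap, open below, 66 (x) x 50 (y) mm, roof top at 49 mm, cavity 60 x 44 x 46 mm (2 mm play round the boss), about 60 g; white bead along the lower edge of both x ends, to 37 mm from the centre, for the clips; white grip bar on the roof. Origin: centre of its lower edge; z up. Same after half a turn. Starts standing on the table.
- cover_grip (a point): Centre of the cover's grip bar, 60 mm above its lower edge. Bar 44 (x) x 14 (y) mm, 22 mm high (49 to 71 mm above the lower edge); pinch it across y.
- long_cover: A longer cover of the same make, 96 (x) x 50 mm, grip bar 74 x 14 x 22 mm, same heights; it belongs to another stand. Leave alone. Origin: centre of its lower edge.
- find: Piece of bone, about 19 x 28 x 15 mm, lying on the boss of the stand; origin: centre of its underside.
- vial: Small sample vial with a cap, 23 mm wide, 54 mm high, standing on the table; leave alone. Origin: centre of its underside.
- blower: Black rubber blower 53 x 111 x 55 mm, on the table; leave alone. Origin: centre of its underside.
- loupe: Folding loupe 34 x 67 x 14 mm, on the table; leave alone. Origin: centre of its underside.

How it is judged:
By the outcome, as a careful person would: the job done as asked, in the order asked, and still so for the second after the job is handed in, while the arm keeps its last pose, push and grip.
It also fails if it takes over 35 s, if anything falls off the work surface, if the arm or the gripper's body presses on something with over 40 N, if the wrist force passes 120 N, or if a joint passes its speed limit or range.

## Working session

There is one attempt and no reset: what is moved stays moved. The work goes in short steps, Python scripts to look and compute and a tool call to move; the robot and the scene stay as the last step left them, time stands still between calls to the robot, and variables do not carry over. Pictures are saved under pics/ and viewed, at most 10 in all, crops included, and the job is handed in when it is done.

Besides the shell and the picture viewer there is one more tool, called after "Call:" as name([rows], argument=value, ...), one row to a line, values as JSON. step_arm: Moves the arm, as the interface text tells. Its arguments: {"type":"object","properties":{"commands":{"type":"array"},"fingers":{"type":"number"},"grip_force":{"type":"number"}},"required":["commands"]}

```bash
mkdir -p pics; python3 - <<'E'
from cell import *
import cv2
s=observe();print(s['tool_pos'],s['tool_rot'],s['time'])
for c in ['side','top']:
    cv2.imwrite(f'pics/{c}0.png',read_camera(c)[:,:,::-1])
    for n in ['stand','cover','cover_grip','long_cover','find','clip_a','vial']:
        print(c,n,[(d['at'],round(d['confidence'],2)) for d in search_frame(c,n)][:3])
    k=get_calibration(c);print(k)
print(observe()['time'])
E
```

```text
[ 0.16298942 -0.49857668  0.19326872] [-3.14008709e+00 -2.38343951e-04  3.15792131e-01] 0.0
side stand [([0.5101, 0.2136, 0.0298], 0.61)]
side cover [([0.491, -0.2273, 0.0411], 0.74)]
side cover_grip [([0.4883, -0.2292, 0.0393], 0.78)]
side long_cover [([0.437, -0.0559, 0.044], 0.87)]
side find [([0.5069, 0.2032, 0.0741], 0.49), ([0.469, 0.1818, 0.0595], 0.32)]
side clip_a [([0.5442, 0.2247, 0.0525], 0.68), ([0.4693, 0.1882, 0.0596], 0.54)]
side vial [([0.4328, 0.0218, 0.0298], 0.56)]
{'camera_matrix': array([[476.99079356,   0.        , 319.53343745],
       [  0.        , 476.99079356, 241.8286605 ],
       [  0.        ,   0.        ,   1.        ]]), 'dist_coeffs': array([-0.05918949,  0.        ,  0.        ,  0.        ,  0.        ]), 'world_from_camera': array([[-0.98722995,  0.07918089, -0.13822959,  0.43919123],
       [-0.15916629, -0.52605551,  0.83542306,  0.66601339],
       [-0.00656689,  0.84675615,  0.53194069,  0.52768986],
       [ 0.        ,  0.        ,  0.        ,  1.        ]])}
top stand [([0.5058, 0.1917, 0.0441], 0.7)]
top cover [([0.4887, -0.2392, 0.0498], 0.65)]
top cover_grip [([0.4949, -0.2403, 0.0453], 0.87)]
top long_cover [([0.4456, -0.0695, 0.045], 0.61)]
top find []
top clip_a [([0.5518, 0.2088, 0.0658], 0.64)]
top vial [([0.4396, 0.0071, 0.0533], 0.54)]
{'camera_matrix': array([[437.9349322 ,   0.        , 314.53147787],
       [  0.        , 437.9349322 , 245.40353931],
       [  0.        ,   0.        ,   1.        ]]), 'dist_coeffs': array([-0.02319655,  0.        ,  0.        ,  0.        ,  0.        ]), 'world_from_camera': array([[-0.01887853,  0.99394222, -0.10827029,  0.46262727],
       [-0.99974028, -0.01738328,  0.0147377 , -0.03007735],
       [ 0.01276633,  0.10852039,  0.99401225,  1.01482778],
       [ 0.        ,  0.        ,  0.        ,  1.        ]])}
0.8
```

View pics/side0.png

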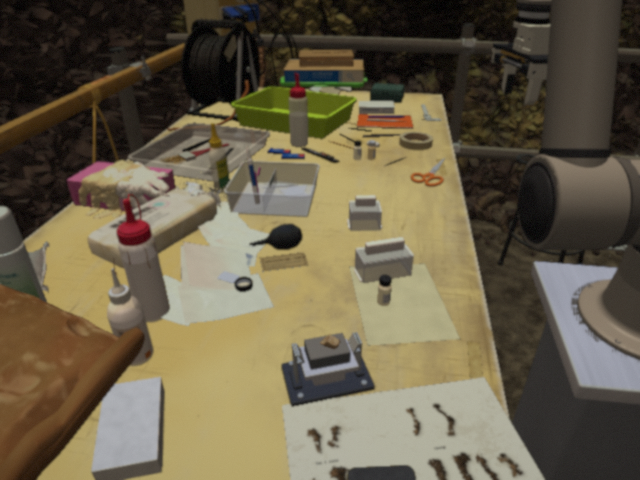

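View pics/top0.png

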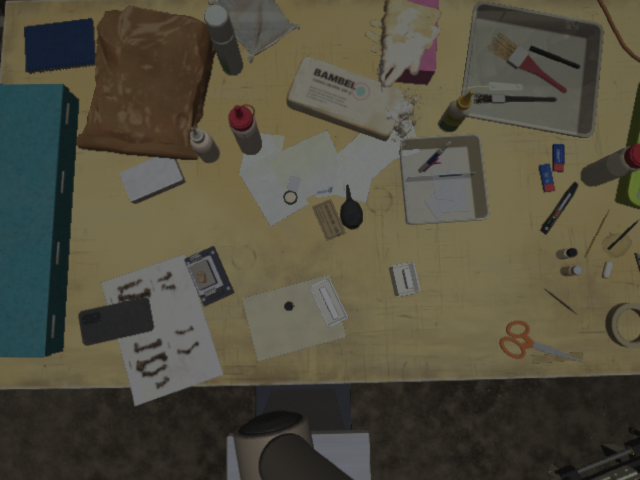

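Side view: stand at about (328,365), short cover (365,212), long cover (384,258), vial (384,290). Top view: stand (208,275), short cover (403,279). Next I zoom in to get the yaw angles.

```bash
python3 - <<'E'
import cv2,numpy as np
t=cv2.imread('pics/top0.png');s=cv2.imread('pics/side0.png')
def c(i,x,y,w=80,h=60,f=5,g=1.0):
    return cv2.resize(np.clip(i[y:y+h,x:x+w]*g,0,255).astype(np.uint8),None,fx=400/w,fy=300/h,interpolation=cv2.INTER_CUBIC)
o=np.vstack([np.hstack([c(t,363,249,g=1.6),c(t,160,240,96,72,g=1.6)]),np.hstack([c(s,325,180),c(s,270,325,112,84)])])
cv2.imwrite('pics/z.png',o)
E
```

```text
(no output)
```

View pics/z.png

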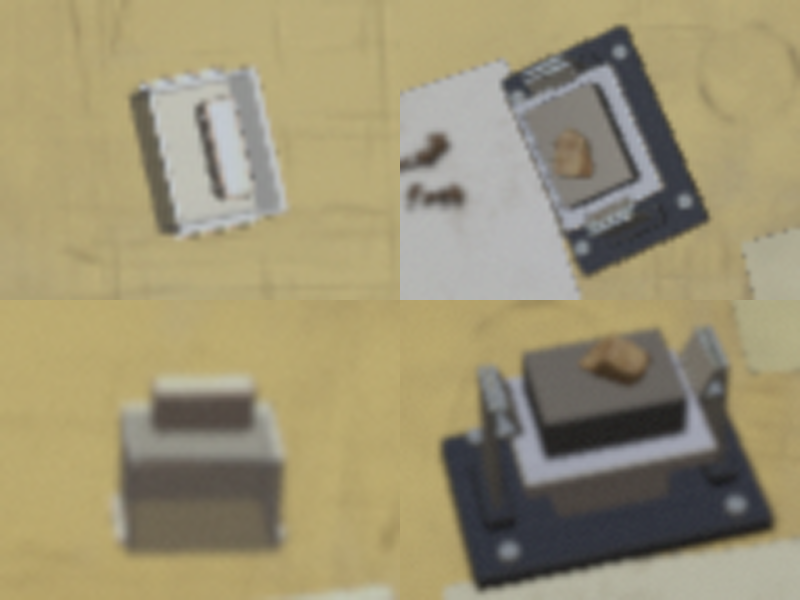

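```bash
cat > h.py <<'E'
from cell import *
import numpy as np,cv2
from scipy.optimize import least_squares
def proj(c,P):
    k=get_calibration(c);W=k['world_from_camera']
    p=(np.asarray(P,float)-W[:3,3])@W[:3,:3]; p=p*[1,-1,-1]
    return cv2.projectPoints(p,np.zeros(3),np.zeros(3),k['camera_matrix'],k['dist_coeffs'])[0].reshape(-1,2)
def fit(obs,x0,label):
    """obs: list (cam, local mm xyz, pixel)"""
    def res(v):
        c,s=np.cos(v[3]),np.sin(v[3]);out=[]
        for cam in ('top','side'):
            o=[q for q in obs if q[0]==cam]
            if not o: continue
            L=np.array([q[1] for q in o])/1000.
            P=L@np.array([[c,-s,0],[s,c,0],[0,0,1]]).T+v[:3]
            out.append((proj(cam,P)-np.array([q[2] for q in o])).ravel())
        return np.concatenate(out)
    r=least_squares(res,x0,loss='soft_l1',x_scale=[.01,.01,.01,.1])
    print(label,np.round(r.x,4),'res',np.round(r.fun.reshape(-1,2),1).tolist());return r.x
E
cat > m.py <<'E'
from h import *
def T(x,y): return ('top',)
ct=lambda x,y:(363+x/5,249+y/5)
cs=lambda x,y:(325+x/5,180+(y-300)/5)
st=lambda x,y:(160+(x-400)*.24,240+y*.24)
ss=lambda x,y:(270+(x-400)*.28,325+(y-300)*.28)
# top image: right=-y world, up=+x world. local x along world +x (up), local y -> image left
o=[('top',l,ct(*p)) for l,p in [((33,25,49),(150,90)),((33,-25,49),(257,68)),((-33,-25,49),(285,210)),((-33,25,49),(175,235)),
 ((22,7,71),(213,100)),((22,-7,71),(237,96)),((-22,-7,71),(252,195)),((-22,7,71),(226,200))]]
# side image: right = -x world, far = -y
o2=[('side',l,cs(*p)) for l,p in [((22,7,71),(153,392)),((-22,7,71),(253,392)),((22,-7,71),(158,377)),((-22,-7,71),(250,377)),
 ((33,25,49),(123,460)),((-33,25,49),(282,460)),((33,25,0),(123,548)),((-33,25,0),(282,549))]]
x0=[.49,-.235,0,.15]
fit(o+o2,x0,'cover');fit(o,x0,'cover top')
f=[('top',l,st(*p)) for l,p in [((60,-38,10),(625,27)),((60,38,10),(503,78)),((-60,38,10),(585,273)),((-60,-38,10),(707,215)),
 ((28,-20,66),(598,82)),((-28,-20,66),(637,180)),((-28,20,66),(563,210))]]
f2=[('side',l,ss(*p)) for l,p in [((60,-38,10),(443,438)),((60,38,10),(480,580)),((-60,38,10),(773,520)),
 ((28,-20,66),(524,352)),((-28,-20,66),(662,331)),((-28,20,66),(686,398)),((28,20,66),(548,426))]]
x0=[.507,.2,0,.4]
fit(f+f2,x0,'stand');fit(f,x0,'stand top')
E
python3 m.py
```

```text
cover [ 0.49   -0.247  -0.002   0.1454] res [[-0.1, -1.0], [0.5, -0.2], [0.5, 0.8], [0.3, -0.5], [-1.7, 0.0], [-0.2, -0.2], [0.6, 0.1], [-0.5, 0.2], [-0.1, -0.2], [0.7, -0.1], [-1.4, -0.1], [0.7, -0.1], [0.8, -0.6], [0.3, -0.5], [0.1, 1.8], [-1.1, 1.7]]
cover top [ 0.4904 -0.2516 -0.0227  0.1514] res [[0.1, -0.5], [0.3, 0.1], [0.3, 0.5], [0.6, -0.7], [-1.7, 0.4], [-0.3, 0.1], [0.5, -0.1], [-0.5, 0.0]]
stand [ 0.5065  0.1977 -0.0035  0.4012] res [[0.6, -1.1], [-0.6, -0.0], [-0.3, 1.2], [1.1, 1.4], [-0.4, -0.4], [0.1, -0.4], [0.8, -0.0], [-0.6, -0.5], [-1.0, 0.5], [1.8, 0.1], [-0.2, 0.2], [-0.0, -0.8], [1.6, 0.4], [-0.5, 0.2]]
stand top [ 0.5081  0.2055 -0.0361  0.4001] res [[0.3, -0.2], [0.0, 0.4], [-0.3, 0.1], [0.1, 0.9], [-0.5, 0.1], [-0.3, -0.6], [0.9, -0.5]]
```

Call:
step_arm([
  {"translation":[0,0,0],"roll":0.0855},
  {"translation":[0,0,0],"roll":0.0855},
  {"translation":[25.7,-14.4,0],"roll":0},
  {"translation":[25.7,-14.4,0],"roll":0},
  {"translation":[25.7,-14.4,0],"roll":0},
  {"translation":[25.7,-14.4,0],"roll":0},
  {"translation":[25.7,-14.4,0],"roll":0},
  {"translation":[25.7,-14.4,0],"roll":0},
  {"translation":[25.7,-14.4,0],"roll":0},
  {"translation":[25.7,-14.4,0],"roll":0},
  {"translation":[25.7,-14.4,0],"roll":0},
  {"translation":[25.7,-14.4,0],"roll":0},
  {"translation":[25.7,-14.4,0],"roll":0},
  {"translation":[25.7,-14.4,0],"roll":0},
  {"translation":[25.7,-14.4,0],"roll":0},
  {"translation":[25.7,-14.4,0],"roll":0},
  {"translation":[0,0,0],"roll":0},
  {"translation":[0,0,0],"roll":0},
], fingers=0.6, grip_force=40)

```text
time: 2.3
tool_pos: [0.4907, -0.2466, 0.1936]
tool_rot: [-3.142, 0.0, 0.148]
contact_force: [-0.1, 0.0, -0.7]
opening: 0.0553
grip_force: 0.0
```

Call:
step_arm([
  {"translation":[0,0,30],"roll":0},
  {"translation":[0,0,30],"roll":0},
  {"translation":[0,0,30],"roll":0},
  {"translation":[0,0,20],"roll":0},
  {"translation":[0,0,12],"roll":0},
  {"translation":[0,0,10],"roll":0},
  {"translation":[0,0,5],"roll":0},
  {"translation":[0,0,0],"roll":0},
  {"translation":[0,0,0],"roll":0},
])

```text
time: 3.05
tool_pos: [0.4901, -0.2482, 0.0575]
tool_rot: [3.141, -0.001, 0.144]
contact_force: [-0.1, 0.2, 0.2]
opening: 0.0551
grip_force: 0.0
```

```bash
python3 - <<'E'
from cell import *
import cv2,numpy as np
s=observe();print(s['tool_pos'],s['contact_force'],s['time'])
t=read_camera('top')[:,:,::-1];d=read_camera('side')[:,:,::-1]
a=cv2.resize(np.clip(t[234:324,343:463]*1.6,0,255).astype(np.uint8),(400,300),interpolation=cv2.INTER_CUBIC)
b=cv2.resize(d[165:240,315:415],(400,300),interpolation=cv2.INTER_CUBIC)
cv2.imwrite('pics/g.png',np.hstack([a,b]))
E
```

```text
[ 0.49012757 -0.24823623  0.05751254] [-0.1425849   0.24885622  0.22236436] 3.05
```

View pics/g.png

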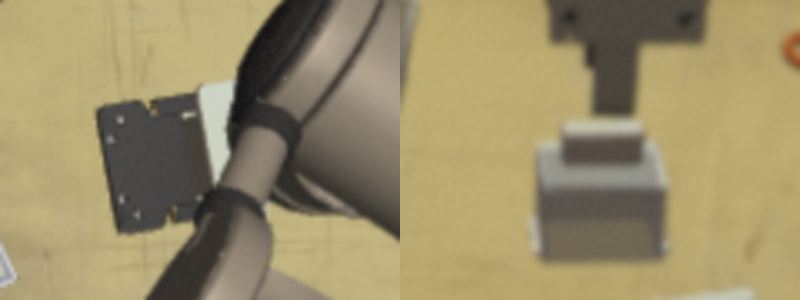

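```bash
python3 - <<'E'
from h import *
p=np.array(observe()['tool_pos']);c,s=np.cos(.145),np.sin(.145);uy=np.array([-s,c,0])
pts=[p,p+uy*.0275,p-uy*.0275,p+uy*.05,p+[0,0,.066],p+uy*.095+[0,0,.066],p-uy*.095+[0,0,.066]]
print(np.round((proj('side',pts)-[315,165])*4));print(np.round((proj('top',pts)-[343,234])*400/120))
d=read_camera('side')[:,:,::-1]
cv2.imwrite('pics/s1.png',cv2.resize(d[60:300,240:560],(800,600),interpolation=cv2.INTER_CUBIC))
E
```

```text
[[201. 144.]
 [204. 168.]
 [198. 121.]
 [207. 189.]
 [206.  31.]
 [220. 112.]
 [195. -38.]]
[[218. 148.]
 [177. 155.]
 [259. 141.]
 [143. 161.]
 [242. 144.]
 [ 90. 170.]
 [393. 119.]]
```

View pics/s1.png

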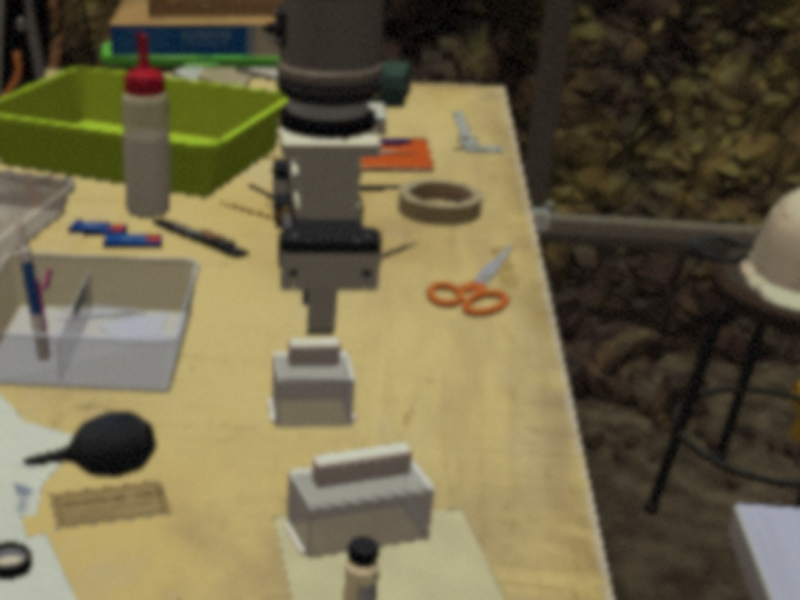

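Call:
step_arm([
  {"translation":[0,0,0],"roll":0},
  {"translation":[0,0,0],"roll":0},
  {"translation":[0,0,0],"roll":0},
  {"translation":[0,0,0],"roll":0},
], fingers=1.0)

```text
time: 3.53
tool_pos: [0.4901, -0.2476, 0.0571]
tool_rot: [3.141, -0.0, 0.145]
contact_force: [0.5, -0.2, -0.6]
opening: 0.0773
grip_force: 0.0
```

```bash
python3 - <<'E'
from h import *
s=observe();print(s['tool_pos'],s['qpos'],s['opening'],s['time'])
d=read_camera('side')[:,:,::-1]
cv2.imwrite('pics/s2.png',cv2.resize(d[140:240,310:430],(720,600),interpolation=cv2.INTER_CUBIC))
E
```

```text
[ 0.49009596 -0.24764475  0.05708295] [-6.07430507e-01  5.29719440e-01  1.63775260e+00 -6.36269583e-05
  9.73797450e-01  8.18513748e-01] 0.07730998930215414 3.5333
```

View pics/s2.png

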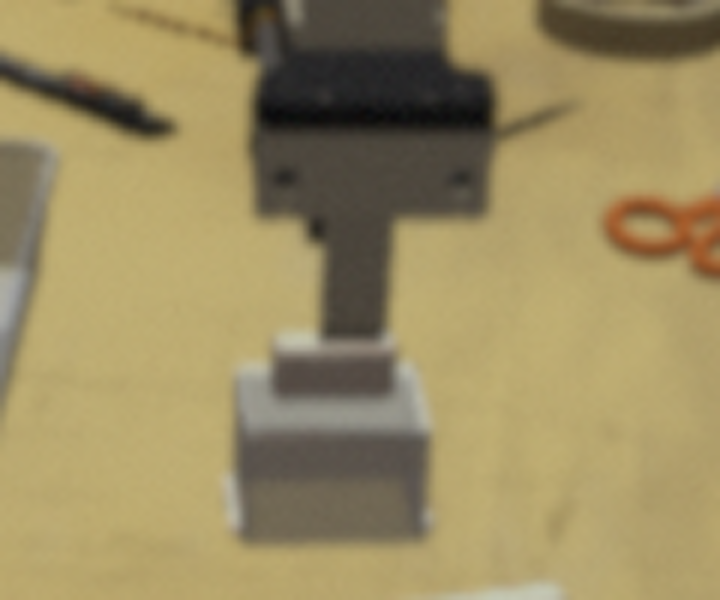

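The finger seems to end level with the bar's top edge (original row about 196), higher than I predicted. I'll difference against the first image to see where the fingers really are.

```bash
python3 - <<'E'
from h import *
a=cv2.imread('pics/side0.png').astype(int);b=read_camera('side')[:,:,::-1].astype(int)
d=np.abs(a-b).max(2)
for r in range(166,224): print(r,''.join('#' if d[r,c]>25 else '.' for c in range(345,395)))
k=cv2.imread('pics/top0.png').astype(int);t=read_camera('top')[:,:,::-1].astype(int)
d=np.abs(k-t).max(2)
for r in range(250,312,3): print(r,''.join('#' if d[r,c]>20 else '.' for c in range(360,450)))
E
```

```text
166 ......##########################################..
167 ......#########################################...
168 .......########################################...
169 .......########################################...
170 .......########################################...
171 .......########################################...
172 .......########################################...
173 .......########################################...
174 .......########################################...
175 .......#######################################....
176 ........######################################....
177 ..............##################..................
178 ...............################...................
179 ...............################...................
180 ................###############...................
181 ..................#############...................
182 ..................#############...................
183 ..................#############...................
184 ..................#############...................
185 ..................#############...................

[... 3384 characters left out ...]
...################################
292 ...............####################..#####################################################
295 ................###############################################.##########################
298 ................#######.#######################################............###############
301 .................###################....########################..........................
304 ....................###.................#########################.........................
307 .....................................###################.########.........................
310 ...................................####################...######..........................
```

Call:
step_arm([
  {"translation":[0,0,3],"roll":0},
  {"translation":[0,0,3],"roll":0},
  {"translation":[0,0,2],"roll":0},
  {"translation":[0,0,0],"roll":0},
], fingers=0.6)

```text
time: 4.02
tool_pos: [0.4896, -0.2474, 0.0482]
tool_rot: [-3.141, 0.001, 0.145]
contact_force: [0.1, 0.4, -0.6]
opening: 0.0696
grip_force: 0.0
```

```bash
python3 - <<'E'
from h import *
s=observe();p=np.array(s['tool_pos']);print(p,s['contact_force'],s['opening'])
a=cv2.imread('pics/side0.png').astype(int);b=read_camera('side')[:,:,::-1].astype(int)
d=np.abs(a-b).max(2)
for r in range(174,216,2): print(r,''.join('#' if d[r,c]>25 else '.' for c in range(345,395)))
c,q=np.cos(.145),np.sin(.145);uy=np.array([-q,c,0])
for dz in (0,.02,.03,.04): print(dz,np.round(proj('side',[p+uy*.0275+[0,0,dz],p+uy*.046+[0,0,dz],p+uy*.095+[0,0,dz+.066]]),1).tolist())
print(np.round(proj('side',[[.4900-.0*q,-.247,.071]]),1))
E
```

```text
[ 0.48962747 -0.24738668  0.04818863] [ 0.07358622  0.44489101 -0.55975378] 0.06956744126631183
174 .......########################################...
176 .......########################################...
178 .......########################################...
180 ........######################################....
182 ...............################...................
184 ................###############...................
186 ..................#############...................
188 ..................#############...................
190 ..................############....................
192 ..................############....................
194 ..................############....................
196 ..................############....................
198 ..................############....................
200 ..................................................
202 ..................................................
204 ..................................................
206 ..................................................
208 ..................................................
210 ..................................................
212 ..................................................
214 ..................................................
0 [[366.3, 211.5], [366.9, 215.7], [370.3, 197.9]]
0.02 [[366.7, 203.0], [367.4, 207.2], [370.8, 188.4]]
0.03 [[367.0, 198.7], [367.6, 202.8], [371.1, 183.6]]
0.04 [[367.2, 194.4], [367.8, 198.4], [371.3, 178.7]]
[[365.7 195.9]]
```

Call:
step_arm([
  {"translation":[0,0,2],"roll":0},
  {"translation":[0,0,2],"roll":0},
  {"translation":[0,0,0],"roll":0},
])

```text
time: 4.32
tool_pos: [0.4898, -0.2475, 0.0445]
tool_rot: [-3.141, 0.0, 0.145]
contact_force: [-0.1, 0.2, 0.1]
opening: 0.0554
grip_force: 0.0
```

Call:
step_arm([
  {"translation":[0,0,2],"roll":0},
  {"translation":[0,0,2],"roll":0},
  {"translation":[0,0,0],"roll":0},
])

```text
time: 4.57
tool_pos: [0.4898, -0.2475, 0.0405]
tool_rot: [-3.141, 0.0, 0.145]
contact_force: [0.2, 0.1, 0.3]
opening: 0.0552
grip_force: 0.0
```

```bash
python3 - <<'E'
from h import *
s=observe();p=np.array(s['tool_pos']);print(p,s['contact_force'],s['opening'])
a=cv2.imread('pics/side0.png').astype(int);im=read_camera('side')[:,:,::-1];b=im.astype(int)
d=np.abs(a-b).max(2)
for r in range(178,216,2): print(r,''.join('#' if d[r,c]>25 else '.' for c in range(345,395)))
for n in ['cover_grip','cover']:
  for c in ['side','top']: print(c,n,[(e['at'],round(e['confidence'],2)) for e in search_frame(c,n)][:2])
cv2.imwrite('pics/s3.png',cv2.resize(im[150:230,320:420],(750,600),interpolation=cv2.INTER_CUBIC))
E
```

```text
[ 0.48981174 -0.24750588  0.04050724] [0.22198082 0.11501944 0.26314284] 0.055166543386590695
178 .......########################################...
180 .......########################################...
182 .......#######################################....
184 ........#####################################.....
186 ...............###############....................
188 ...............###############....................
190 .................#############....................
192 ..................############....................
194 .................#############....................
196 .................#############....................
198 ..................###########.....................
200 ...................####...........................
202 ..................................................
204 ..................................................
206 ..................................................
208 ..................................................
210 ..................................................
212 ..................................................
214 ..................................................
side cover_grip [([0.4876, -0.2253, 0.041], 0.75)]
top cover_grip []
side cover [([0.4933, -0.223, 0.0364], 0.87)]
top cover []
```

View pics/s3.png

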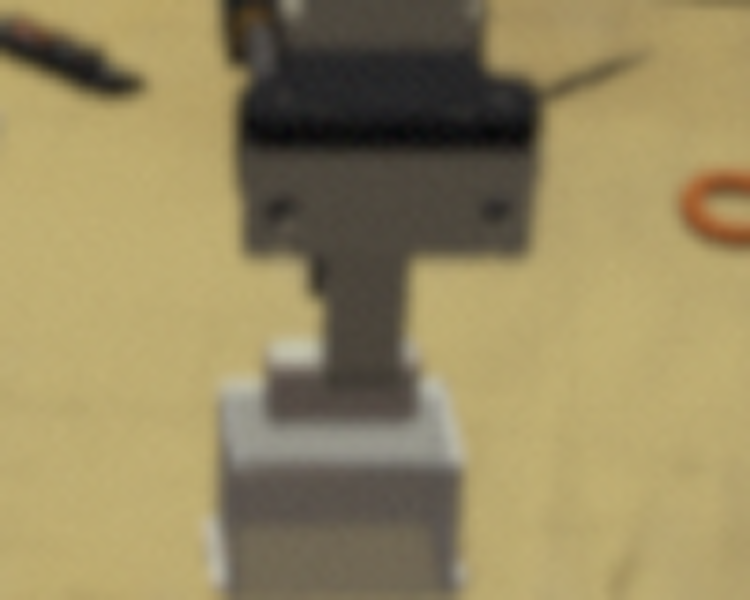

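The finger is now clearly in front of the bar with its tip at row 201, so the real tip is about 35 mm higher than the reported TCP. I'll go on down in small steps, watching force and image.

Call:
step_arm([
  {"translation":[0,0,3],"roll":0},
  {"translation":[0,0,3],"roll":0},
  {"translation":[0,0,3],"roll":0},
  {"translation":[0,0,3],"roll":0},
  {"translation":[0,0,0],"roll":0},
  {"translation":[0,0,0],"roll":0},
])

```text
time: 5.32
tool_pos: [0.4899, -0.2476, 0.0286]
tool_rot: [-3.141, 0.0, 0.145]
contact_force: [-0.5, -0.3, 0.3]
opening: 0.0549
grip_force: 0.0
```

```bash
cat > d.py <<'E'
from h import *
s=observe();p=np.array(s['tool_pos']);print(p,s['contact_force'],s['opening'],s['time'])
a=cv2.imread('pics/side0.png').astype(int);im=read_camera('side')[:,:,::-1];b=im.astype(int)
d=np.abs(a-b).max(2)
for r in range(184,224): print(r,''.join('#' if d[r,c]>18 else '.' for c in range(345,395)))
c,q=np.cos(.145),np.sin(.145);uy=np.array([-q,c,0])
for y in (.0275,.035,.046): print(y,proj('side',[p*[1,1,0]+uy*y+[0,0,z] for z in (.051,.071)]).round(1).tolist())
E
python3 d.py
```

```text
[ 0.48987393 -0.24755395  0.02859398] [-0.52188764 -0.26259906  0.28858336] 0.0549105005479566 5.3167
184 ......########################################....
185 ......########################################....
186 ......########################################....
187 ......########################################....
188 .......#######################################....
189 .......#######################################....
190 ........#####################################.....
191 ..............#################...................
192 ...............###############....................
193 ...............###############....................
194 ...............###############....................
195 ................##############....................
196 .................#############....................
197 .................#############....................
198 .................############.....................
199 ..................###########.....................
200 ..................................................
201 ..................................................
202 ....
[... 619 characters left out ...]
................................
214 ..................................................
215 ..................................................
216 ..................................................
217 ..................................................
218 ..................................................
219 ..................................................
220 ..................................................
221 ..................................................
222 ..................................................
223 ..................................................
0.0275 [[366.3, 210.2], [366.7, 201.7]]
0.035 [[366.5, 211.9], [366.9, 203.4]]
0.046 [[366.9, 214.5], [367.3, 205.9]]
```

Call:
step_arm([
  {"translation":[0,0,2],"roll":0},
  {"translation":[0,0,2],"roll":0},
  {"translation":[0,0,2],"roll":0},
  {"translation":[0,0,0],"roll":0},
])

```text
time: 5.7
tool_pos: [0.4898, -0.2475, 0.0225]
tool_rot: [-3.141, 0.001, 0.145]
contact_force: [0.2, 1.2, -0.5]
opening: 0.0554
grip_force: 0.0
```

Call:
step_arm([
  {"translation":[0,0,2],"roll":0},
  {"translation":[0,0,1],"roll":0},
  {"translation":[0,0,0],"roll":0},
])

```text
time: 5.95
tool_pos: [0.4899, -0.2476, 0.0196]
tool_rot: [-3.141, 0.0, 0.145]
contact_force: [0.2, -0.5, -0.3]
opening: 0.055
grip_force: 0.0
```

```bash
python3 d.py | sed -n '1p;20,40p'
```

```text
[ 0.4898782  -0.24757789  0.01963745] [ 0.15448131 -0.46931571 -0.29604214] 0.05503589585832107 5.95
202 ..................................................
203 ..................................................
204 ..................................................
205 ...................#.#.##.#.......................
206 .................############.....................
207 .................############.....................
208 .................############.....................
209 .................############.....................
210 .................###########......................
211 .................##########.......................
212 ..................................................
213 ..................................................
214 ..................................................
215 ..................................................
216 ..................................................
217 ..................................................
218 ..................................................
219 ..................................................
220 ..................................................
221 ..................................................
222 ..................................................
```

Call:
step_arm([
  {"translation":[0,0,2],"roll":0},
  {"translation":[0,0,0],"roll":0},
])

```text
time: 6.17
tool_pos: [0.4899, -0.2476, 0.0176]
tool_rot: [-3.141, 0.0, 0.145]
contact_force: [0.2, 0.0, -0.3]
opening: 0.0549
grip_force: 0.0
```

Call:
step_arm([
  {"translation":[0,0,2],"roll":0},
  {"translation":[0,0,0],"roll":0},
])

```text
time: 6.33
tool_pos: [0.4899, -0.2475, 0.0156]
tool_rot: [-3.141, 0.0, 0.145]
contact_force: [-1.6, 1.0, -0.4]
opening: 0.0552
grip_force: 0.0
```

Call:
step_arm([
  {"translation":[0,0,0],"roll":0},
  {"translation":[0,0,0],"roll":0},
  {"translation":[0,0,0],"roll":0},
  {"translation":[0,0,0],"roll":0},
  {"translation":[0,0,0],"roll":0},
  {"translation":[0,0,0],"roll":0},
], fingers=0, grip_force=45)

```text
time: 6.83
tool_pos: [0.4905, -0.2478, 0.0165]
tool_rot: [3.141, -0.001, 0.145]
contact_force: [0.0, 0.9, 5.0]
opening: 0.0195
grip_force: 2.7
```

```bash
python3 d.py | sed -n '1p;8,44p'
```

```text
[ 0.49046263 -0.24781576  0.01647186] [0.0214769  0.9353129  5.03050654] 0.01951930801215494 6.8333
190 ......########################################....
191 ......########################################....
192 ......########################################....
193 ......#######################################.....
194 ......#######################################.....
195 .......######################################.....
196 .........##.################################......
197 ................#############.....................
198 ................############......................
199 ................############......................
200 ..................................................
201 ..................................................
202 ..................................................
203 ..................................................
204 ..................................................
205 .................#########........................
206 ................###########.......................
207 ................###########.......................
208 ......
[... 287 characters left out ...]
................................
214 ..................................................
215 ..................................................
216 ..................................................
217 ..................................................
218 ..................................................
219 ..................................................
220 ..................................................
221 ..................................................
222 ..................................................
223 ..................................................
0.0275 [[366.0, 210.2], [366.4, 201.7]]
0.035 [[366.2, 211.9], [366.7, 203.3]]
0.046 [[366.6, 214.4], [367.0, 205.8]]
```

Call:
step_arm([
  {"translation":[0,0,-2],"roll":0},
  {"translation":[0,0,0],"roll":0},
  {"translation":[0,0,0],"roll":0},
  {"translation":[0,0,0],"roll":0},
])

```text
time: 7.22
tool_pos: [0.4898, -0.2476, 0.0176]
tool_rot: [-3.141, 0.0, 0.145]
contact_force: [-0.2, 0.2, -0.8]
opening: 0.0136
grip_force: 45.2
```

Call:
step_arm([
  {"translation":[0,0,-10],"roll":0},
  {"translation":[0,0,-20],"roll":0},
  {"translation":[0,0,-25],"roll":-0.064},
  {"translation":[0,0,-25],"roll":-0.064},
  {"translation":[0,0,-20],"roll":-0.064},
  {"translation":[0,0,-5],"roll":-0.064},
  {"translation":[0,0,0],"roll":0},
])

```text
time: 7.8
tool_pos: [0.4911, -0.2483, 0.1256]
tool_rot: [3.138, -0.002, 0.403]
contact_force: [0.8, 0.5, -1.4]
opening: 0.0134
grip_force: 45.2
```

```bash
python3 - <<'E'
from h import *
s=observe();print(s['tool_pos'],s['contact_force'],s['opening'],s['grip_force'])
for n in ['cover','cover_grip']: print([(e['at'],round(e['confidence'],2)) for e in search_frame('side',n)][:2]) if read_camera('side') is not None else 0
E
```

```text
[ 0.49107083 -0.24834818  0.12562932] [ 0.78479238  0.54926108 -1.37041192] 0.013427957853670503 45.18343590782024
[([0.4928, -0.2272, 0.1399], 0.78), ([0.4676, 0.1856, 0.0602], 0.42)]
[([0.4891, -0.2281, 0.1392], 0.82)]
```

Call:
step_arm([
  {"translation":[5,-12,0],"roll":0},
  {"translation":[11.8,-25.2,0],"roll":0},
  {"translation":[11.8,-25.2,0],"roll":0},
  {"translation":[11.8,-25.2,0],"roll":0},
  {"translation":[11.8,-25.2,0],"roll":0},
  {"translation":[11.8,-25.2,0],"roll":0},
  {"translation":[11.8,-25.2,0],"roll":0},
  {"translation":[11.8,-25.2,0],"roll":0},
  {"translation":[11.8,-25.2,0],"roll":0},
  {"translation":[11.8,-25.2,0],"roll":0},
  {"translation":[11.8,-25.2,0],"roll":0},
  {"translation":[11.8,-25.2,0],"roll":0},
  {"translation":[11.8,-25.2,0],"roll":0},
  {"translation":[11.8,-25.2,0],"roll":0},
  {"translation":[11.8,-25.2,0],"roll":0},
  {"translation":[11.8,-25.2,0],"roll":0},
  {"translation":[7,-13.5,0],"roll":0},
  {"translation":[0,0,0],"roll":0},
  {"translation":[0,0,0],"roll":0},
  {"translation":[0,0,0],"roll":0},
])

```text
time: 9.67
tool_pos: [0.5059, 0.1972, 0.1224]
tool_rot: [3.141, 0.002, 0.401]
contact_force: [0.1, -0.3, -1.3]
opening: 0.0137
grip_force: 45.3
```

```bash
python3 - <<'E'
from h import *
s=observe();print(s['tool_pos'],s['tool_rot'],s['contact_force'],s['opening'],s['time'])
im=read_camera('side')[:,:,::-1]
cv2.imwrite('pics/side4.png',im);cv2.imwrite('pics/top4.png',read_camera('top')[:,:,::-1])
cv2.imwrite('pics/s4.png',cv2.resize(im[280:415,255:405],(660,594),interpolation=cv2.INTER_CUBIC))
E
```

```text
[0.50586067 0.19719999 0.12236013] [3.14148829e+00 1.53742059e-03 4.00654985e-01] [ 0.12042011 -0.28237646 -1.2716539 ] 0.01367079415265508 9.6667
```

View pics/s4.png

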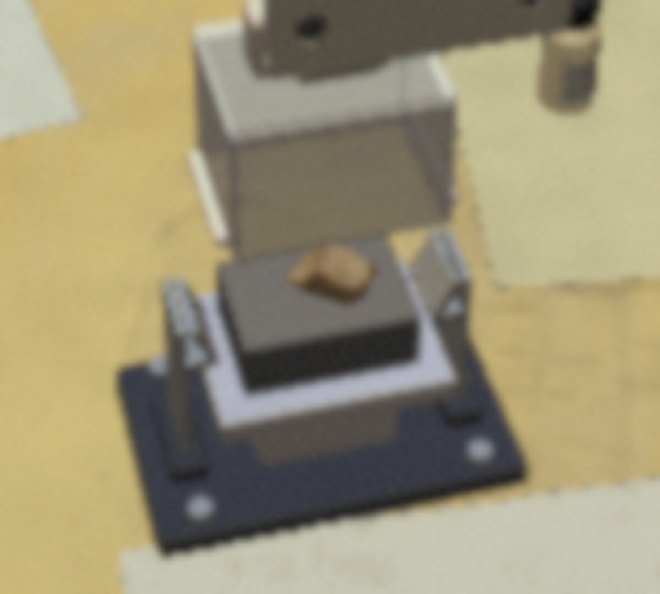

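```bash
cat > m2.py <<'E'
from h import *
q=lambda x,y:(255+x/4.4,280+y/4.4)
co=[('side',l,q(*p)) for l,p in [((33,-25,49),(195,27)),((33,25,49),(235,138)),((-33,25,49),(455,97)),((33,25,0),(235,254)),((-33,25,0),(450,215))]]
so=[('side',l,q(*p)) for l,p in [((60,-38,10),(118,370)),((60,38,10),(163,543)),((-60,38,10),(525,467)),
 ((28,-20,66),(218,268)),((-28,-20,66),(388,240)),((-28,20,66),(417,328)),((28,20,66),(245,358)),((37,28,45),(222,428)),((-37,28,45),(457,380)),((28,20,45),(247,388)),((-28,20,45),(414,358))]]
def fz(obs,z,x0,lab):
    def res(v):
        c,s=np.cos(v[2]),np.sin(v[2]);L=np.array([o[1] for o in obs])/1000.
        P=L@np.array([[c,-s,0],[s,c,0],[0,0,1]]).T+[v[0],v[1],z]
        return (proj('side',P)-np.array([o[2] for o in obs])).ravel()
    r=least_squares(res,x0,loss='soft_l1',x_scale=[.01,.01,.1]);print(lab,r.x.round(4),r.fun.reshape(-1,2).round(1).tolist())
for z in (.1,.105,.110): fz(co,z,[.506,.197,.4],f'cover z{z}')
fz(so,0,[.506,.197,.4],'stand')
fit(co,[.506,.197,.105,.4],'cover4');fit(so,[.506,.197,.0,.4],'stand4')
E
python3 m2.py
```

```text
cover z0.1 [0.507  0.1911 0.4187] [[-0.6, -0.3], [-0.7, -1.4], [0.8, -1.2], [0.1, 1.8], [0.4, 1.3]]
cover z0.105 [0.5062 0.197  0.4246] [[-1.1, -0.5], [-0.8, -1.3], [1.2, -1.4], [-0.0, 2.3], [0.8, 1.4]]
cover z0.11 [0.5054 0.2029 0.4339] [[-1.7, -0.6], [-0.9, -1.2], [1.7, -1.7], [-0.1, 2.8], [1.3, 1.5]]
stand [0.5067 0.2009 0.4095] [[-1.2, -0.8], [-1.1, 0.9], [1.9, 0.3], [-0.8, -1.3], [-0.4, -2.1], [1.7, -2.0], [-0.2, -0.9], [0.1, 0.1], [0.3, 0.3], [-0.4, 3.4], [1.9, 2.3]]
cover4 [0.5089 0.1773 0.0882 0.4131] res [[0.3, 0.3], [-0.2, -1.5], [-0.2, -0.8], [0.6, 0.9], [-0.4, 0.8]]
stand4 [ 0.5095  0.1844 -0.0184  0.4075] res [[0.1, -0.5], [-0.1, -0.2], [-0.1, -0.0], [-0.2, -0.1], [-1.1, -0.6], [0.5, -1.2], [0.2, -0.4], [0.6, -0.1], [-1.2, 0.6], [-0.0, 3.5], [0.8, 2.7]]
```

Call:
step_arm([
  {"translation":[0,0,7],"roll":0},
  {"translation":[0,0,7],"roll":0},
  {"translation":[0,0,5],"roll":0},
  {"translation":[0,0,0],"roll":0},
  {"translation":[0,0,0],"roll":0},
])

```text
time: 10.18
tool_pos: [0.5063, 0.1973, 0.1032]
tool_rot: [-3.141, 0.001, 0.4]
contact_force: [0.3, -0.2, -0.7]
opening: 0.0139
grip_force: 45.3
```

```bash
python3 - <<'E'
from h import *
s=observe();print(s['tool_pos'],s['tool_rot'],s['contact_force'],s['opening'],s['time'])
ims=np.mean([read_camera('side').astype(float) for _ in range(4)],0)
im=np.clip(ims,0,255).astype(np.uint8)[:,:,::-1]
cv2.imwrite('pics/side5.png',im)
cv2.imwrite('pics/s5.png',cv2.resize(im[290:390,275:395],(720,600),interpolation=cv2.INTER_CUBIC))
E
```

```text
[0.50629015 0.19728905 0.10324239] [-3.14145845e+00  1.35975166e-03  4.00368219e-01] [ 0.31411171 -0.15526388 -0.65232524] 0.013933318365676513 10.1833
```

View pics/s5.png

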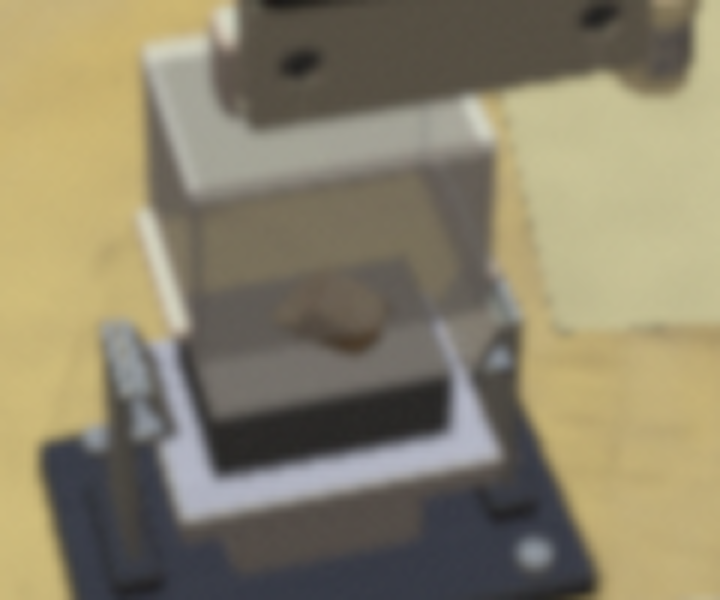

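```bash
cat > m3.py <<'E'
exec(open('m2.py').read().split('for z in')[0])
q=lambda x,y:(275+x/6,290+y/6)
co=[('side',l,q(*p)) for l,p in [((33,-25,49),(147,48)),((33,25,49),(190,198)),((-33,25,49),(495,142)),((33,25,0),(192,357)),((-33,25,0),(490,302)),((37,-25,2),(142,212)),((37,25,2),(186,333))]]
so=[('side',l,q(*p)) for l,p in [((60,-38,10),(42,445)),((28,20,66),(213,418)),((-28,20,66),(448,374)),((-28,-20,66),(407,258)),((28,-20,66),(182,300)),((37,28,45),(185,525)),((-37,28,45),(503,458))]]
for b in (0,-.004):
    fz(so,b,[.506,.197,.4],'stand');fz(co,.0856+b,[.506,.197,.4],'cover')
fit(co,[.506,.197,.0856,.4],'cover4');fit(so,[.506,.197,.0,.4],'stand4')
# predicted cover-on-axis outline for comparison: boss rect seen through
E
python3 m3.py
```

```text
stand [0.5065 0.2009 0.4087] [[-1.2, -0.9], [0.2, 0.8], [1.9, 0.2], [0.2, -0.5], [-1.4, -0.3], [-0.1, -0.1], [0.5, 0.4]]
cover [0.5063 0.1966 0.3867] [[-0.4, -1.4], [0.2, -1.5], [1.0, -0.4], [0.7, 0.8], [0.4, 1.5], [-1.4, -1.3], [-1.4, 4.2]]
stand [0.5071 0.1971 0.4082] [[-0.9, -0.9], [0.3, 0.7], [1.7, 0.3], [0.0, -0.3], [-1.2, -0.2], [0.0, -0.3], [0.2, 0.3]]
cover [0.5071 0.1923 0.3895] [[-0.2, -1.1], [0.4, -1.4], [0.7, -0.3], [0.9, 0.7], [0.1, 1.4], [-1.2, -1.2], [-1.2, 4.1]]
cover4 [0.5093 0.1785 0.0689 0.3977] res [[0.3, -0.1], [1.1, -1.1], [-0.3, -0.1], [1.5, 0.1], [-0.8, 0.8], [-0.6, -1.0], [-0.5, 3.5]]
stand4 [ 0.5082  0.1897 -0.0117  0.4086] res [[-0.3, -1.0], [0.5, 0.7], [1.3, 0.4], [-0.3, 0.1], [-0.9, 0.1], [0.3, -0.6], [-0.4, 0.1]]
```

```bash
cat >> m3.py <<'E'
print('--')
src=open('m.py').read().split("x0=[.49")[0];exec(src)
fz(o2,0,[.49,-.24,.15],'cover0 side z0')
fz(o2[:4],0,[.49,-.24,.15],'cover0 bar'); fz(o2[4:],0,[.49,-.24,.15],'cover0 body')
co2=co[:5]
fz(co2,.0856,[.506,.197,.4],'cover now'); fz(co2[:3],.0856,[.506,.197,.4],'roof');fz(so[1:5],0,[.506,.2,.4],'boss');fz(so[5:],0,[.506,.2,.4],'ledge')
E
python3 m3.py | sed -n '/--/,$p'
```

```text
--
cover0 side z0 [ 0.49   -0.2434  0.1432] [[-0.2, -0.3], [0.7, -0.2], [-1.6, -0.3], [0.7, -0.2], [0.6, -0.6], [0.2, -0.5], [-0.0, 1.8], [-1.2, 1.7]]
cover0 bar [ 0.49   -0.2424  0.1453] [[-0.3, -0.0], [0.6, -0.0], [-1.6, -0.0], [0.7, 0.0]]
cover0 body [ 0.4899 -0.2461  0.13  ] [[0.6, -1.3], [0.2, -1.0], [-0.0, 1.1], [-1.2, 1.2]]
cover now [0.507  0.1972 0.3986] [[-1.1, -1.0], [-0.1, -1.1], [0.6, -0.4], [0.4, 1.3], [-0.0, 1.6]]
roof [0.5065 0.1987 0.3962] [[-0.9, -0.3], [0.0, -0.3], [0.8, 0.5]]
boss [0.5068 0.2008 0.3951] [[-0.3, 0.5], [1.6, 0.4], [0.2, -0.4], [-1.4, -0.7]]
ledge [0.5071 0.2009 0.4244] [[-0.2, 0.1], [0.2, -0.1]]
```

Call:
step_arm([
  {"translation":[1,-2.3,0],"roll":0},
  {"translation":[0,0,6],"roll":0},
  {"translation":[0,0,6],"roll":0},
  {"translation":[0,0,3],"roll":0},
  {"translation":[0,0,2],"roll":0},
  {"translation":[0,0,1],"roll":0},
  {"translation":[0,0,0],"roll":0},
])

```text
time: 10.97
tool_pos: [0.5065, 0.2001, 0.0855]
tool_rot: [3.142, 0.001, 0.401]
contact_force: [0.5, -0.7, -0.5]
opening: 0.0137
grip_force: 45.3
```

Call:
step_arm([
  {"translation":[0,0,1],"roll":0},
  {"translation":[0,0,1],"roll":0},
  {"translation":[0,0,0],"roll":0},
])

```text
time: 11.22
tool_pos: [0.5066, 0.2001, 0.0838]
tool_rot: [3.141, 0.0, 0.401]
contact_force: [-0.2, 0.2, -0.4]
opening: 0.0136
grip_force: 45.3
```

Call:
step_arm([
  {"translation":[0,0,1],"roll":0},
  {"translation":[0,0,1],"roll":0},
  {"translation":[0,0,0],"roll":0},
])

```text
time: 11.47
tool_pos: [0.5065, 0.2001, 0.0817]
tool_rot: [3.142, 0.0, 0.401]
contact_force: [0.7, 0.1, -0.9]
opening: 0.0136
grip_force: 45.3
```

Call:
step_arm([
  {"translation":[0,0,1],"roll":0},
  {"translation":[0,0,1],"roll":0},
  {"translation":[0,0,0],"roll":0},
])

```text
time: 11.72
tool_pos: [0.5065, 0.2001, 0.0797]
tool_rot: [3.142, 0.0, 0.401]
contact_force: [0.6, -0.9, -0.6]
opening: 0.0139
grip_force: 45.3
```

Call:
step_arm([
  {"translation":[0,0,1],"roll":0},
  {"translation":[0,0,1],"roll":0},
  {"translation":[0,0,0],"roll":0},
])

```text
time: 11.97
tool_pos: [0.5065, 0.2001, 0.0777]
tool_rot: [3.142, 0.0, 0.401]
contact_force: [-0.1, -0.5, -0.6]
opening: 0.0132
grip_force: 45.3
```

Call:
step_arm([
  {"translation":[0,0,1],"roll":0},
  {"translation":[0,0,1],"roll":0},
  {"translation":[0,0,0],"roll":0},
])

```text
time: 12.22
tool_pos: [0.5065, 0.2, 0.0758]
tool_rot: [3.141, 0.0, 0.401]
contact_force: [-1.4, -0.5, -0.8]
opening: 0.0139
grip_force: 45.3
```

Call:
step_arm([
  {"translation":[0,0,1],"roll":0},
  {"translation":[0,0,1],"roll":0},
  {"translation":[0,0,0],"roll":0},
])

```text
time: 12.47
tool_pos: [0.507, 0.2002, 0.0743]
tool_rot: [3.141, -0.001, 0.401]
contact_force: [-1.3, -0.5, 4.3]
opening: 0.0136
grip_force: 45.6
```

Call:
step_arm([
  {"translation":[0,0,1],"roll":0},
  {"translation":[0,0,1],"roll":0},
  {"translation":[0,0,0],"roll":0},
])

```text
time: 12.72
tool_pos: [0.5073, 0.2003, 0.0729]
tool_rot: [3.141, -0.002, 0.401]
contact_force: [-2.0, -1.0, 8.2]
opening: 0.0138
grip_force: 45.9
```

Call:
step_arm([
  {"translation":[0,0,1],"roll":0},
  {"translation":[0,0,1],"roll":0},
  {"translation":[0,0,0],"roll":0},
])

```text
time: 12.97
tool_pos: [0.5076, 0.2003, 0.0715]
tool_rot: [3.141, -0.003, 0.401]
contact_force: [-3.0, -0.5, 11.7]
opening: 0.014
grip_force: 46.2
```

Call:
step_arm([
  {"translation":[0,0,1],"roll":0},
  {"translation":[0,0,1],"roll":0},
  {"translation":[0,0,0],"roll":0},
])

```text
time: 13.22
tool_pos: [0.5073, 0.2002, 0.069]
tool_rot: [3.141, -0.002, 0.401]
contact_force: [-1.3, -1.1, 6.9]
opening: 0.0135
grip_force: 45.8
```

Call:
step_arm([
  {"translation":[0,0,1],"roll":0},
  {"translation":[0,0,1],"roll":0},
  {"translation":[0,0,0],"roll":0},
])

```text
time: 13.47
tool_pos: [0.5068, 0.2001, 0.0661]
tool_rot: [3.141, -0.001, 0.401]
contact_force: [-0.7, -0.9, 1.1]
opening: 0.0139
grip_force: 45.4
```

Call:
step_arm([
  {"translation":[0,0,1],"roll":0},
  {"translation":[0,0,1],"roll":0},
  {"translation":[0,0,0],"roll":0},
])

```text
time: 13.72
tool_pos: [0.5063, 0.2, 0.0632]
tool_rot: [-3.141, 0.001, 0.401]
contact_force: [-0.5, 0.0, -0.9]
opening: 0.0138
grip_force: 45.4
```

Call:
step_arm([
  {"translation":[0,0,1],"roll":0},
  {"translation":[0,0,1],"roll":0},
  {"translation":[0,0,0],"roll":0},
])

```text
time: 13.97
tool_pos: [0.5066, 0.2001, 0.0616]
tool_rot: [3.142, 0.0, 0.401]
contact_force: [0.8, 0.5, -1.1]
opening: 0.0134
grip_force: 45.4
```

Call:
step_arm([
  {"translation":[0,0,1],"roll":0},
  {"translation":[0,0,1],"roll":0},
  {"translation":[0,0,0],"roll":0},
])

```text
time: 14.22
tool_pos: [0.5068, 0.2001, 0.0615]
tool_rot: [3.141, -0.001, 0.401]
contact_force: [-4.6, -2.1, 12.0]
opening: 0.0139
grip_force: 46.4
```

Call:
step_arm([
  {"translation":[0,0,0.3],"roll":0},
  {"translation":[0,0,0],"roll":0},
  {"translation":[0,0,0],"roll":0},
  {"translation":[0,0,0],"roll":0},
  {"translation":[0,0,0],"roll":0},
  {"translation":[0,0,0],"roll":0},
])

```text
time: 14.72
tool_pos: [0.5067, 0.2001, 0.0615]
tool_rot: [3.141, -0.001, 0.401]
contact_force: [-5.3, -1.5, 15.0]
opening: 0.0136
grip_force: 46.6
```

```bash
python3 - <<'E'
from h import *
im=read_camera('side')[:,:,::-1]
cv2.imwrite('pics/s6.png',cv2.resize(im[300:400,270:390],(720,600),interpolation=cv2.INTER_CUBIC))
print(observe()['contact_force'])
E
```

```text
[-4.7186781  -3.00125172 14.90981971]
```

View pics/s6.png

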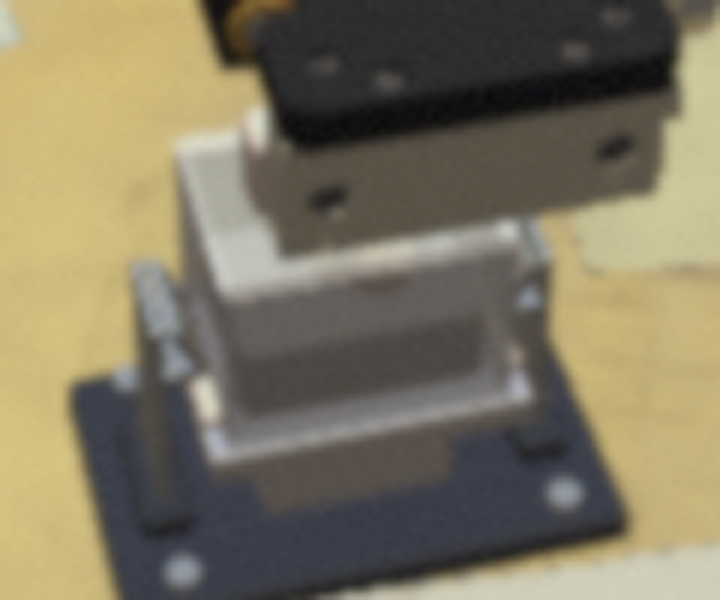

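The cover's lower edge runs along the ledge from about (215,455) to (530,395) in the crop. Both clips stand upright over the beads, and the press force holds steady at 15 N.

```bash
python3 -c "
from cell import *
print(hand_in())"
```

```text
the job is handed in; nothing more can be done
None
```

The short cover is over the find and fully home with both clips snapped shut, and I handed in at about 15 s while still pressing down with about 15 N.

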